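Heft out the loaded organiser bin and empty it

TASK

One of the two covered bins in the slot-car organiser still has a heavy wheel-and-axle set hidden inside, the other is empty; their weight tells which is which. Lift the loaded bin straight and level out of the organiser frame, not tilting it until it is clear, tip the wheel set out into the open aluminium tray, and put the bin back. At the end the wheel set lies in the tray and both covered bins are fully home in the slots they came from, the same way round; leave the open bin and everything else on the bench alone.

Things in the scene. Friction and masses are not known exactly. Their poses are not given: they have to be found in the camera images.
- frame: organiser frame fixed to the bench: black open rack 125 (x) x 261 (y) x 40 mm high, three slots along its y (centres y = -85, 0, +85 mm). Origin under its centre, z up. Slots 113 x 79 mm inside, walls 6 mm with rounded tops (3 mm radius), floor 4 mm thick. A bin is snug, 1.5 mm free on each side
- leaf (a point): rear (+x) wall of the frame's middle slot, 21 mm up: here each of the three slots has a sprung steel leaf, sloping further into the slot towards its bottom, that presses a bin forwards against the front wall with about 3 to 8 N. So a bin takes some 3 to 15 N more than its weight to pull up, and must be pressed down over about its last 30 mm with a similar force until it bottoms
- bin_1: a covered grey insert bin, in any of the three slots, axes parallel to the frame's. 110 (x) x 76 (y) mm outside, 0.2 kg empty (within 10 %); either it or bin_2 holds the wheel set, 0.16 kg more. Origin under the centre of its floor (4 mm above the bench when home), z up. Floor and walls 4 mm, side and rear walls 50 mm high; a cover at z = 50 to 54 mm closes the top from x = -12 mm to the rear (+x)
- bin_2: the other covered bin, the same in all but what it may hold. The wheel set in one of the two: two black-tyred brass wheels 32 mm in diameter, 58 mm long overall, axle along the bin's y; it rolls freely on the bin's floor and starts under the cover, out of sight
- fin_1 (a point): grip point in the middle of bin_1's upright lifting fin, at x = 28, y = 0, z = 79 mm from the bin's origin; axes of the bin. The fin is 10 mm thick in y and stands on the cover: x = 2 to 55 mm, z = 54 to 100 mm, with open space on both sides. Grip it across y
- fin_2 (a point): the same point of bin_2
- lip_1 (a point): middle of bin_1's pouring lip (the bin's open -x end), at x = -55, y = 0, z = 30 mm from the bin's origin; axes of the bin. The flat floor ends at x = -6 mm and rises from there in a ramp at 30 degrees to this lip, so the bin must be tilted, this end down, clearly more than 30 degrees (45 or more) before the wheel set rolls out
- lip_2 (a point): the same point of bin_2
- bin_open: a bin of the same size without a cover, with two electric motors fixed inside, in the third slot; leave alone
- tray: an open aluminium parts tray fixed to the bench, 200 (x) x 170 (y) x 45 mm high, walls and floor 4 mm. Origin under its centre, z up
- car: bystander: a white slot car with a red stripe, 130 mm long (its x), 45 mm high, origin under its centre
- cup: bystander: a white cup 80 mm across, 100 mm high, origin under its centre
- driver: bystander: a screwdriver 180 mm long lying along its x
Not all that is in view belongs to the job. Leave any turquoise look-alike of the bin_1 alone.

How it is judged:
By the outcome, as a careful person would: the job done as asked, in the order asked, and still so for the second after the job is handed in, with the robot touching nothing.
It also fails if it takes over 72 s, if anything falls off the work surface, if the arm or the gripper's body presses on something with over 40 N, if the wrist force passes 120 N, or if a joint passes its speed limit or range.

ROBOT

A 6-joint arm with a two-finger parallel gripper is mounted at the origin on the work surface. World frame = base frame: x ahead of the robot, y to its left, z up, the work surface at z = 0. Lengths are in m, angles in degrees, forces in N, time in s.
With the tool pointing down it reaches from about 0.325 to 1 m from the base axis. Payload 5.1 kg.
Tool frame: the origin (TCP) lies where the fingers leave the gripper's body, on its centre line; the fingertips stand 73 mm ahead of it and the grasp point (between the pads) lies 54 mm ahead of it (manip.finger_overhang is the distance from the TCP to the fingertips, in m); z points along the fingers, y is the line along which they close (so a half turn about z gives the same grasp; the last joint's range is limited). The gripper opens to 85 mm and grips with 20 to 120 N. Pads are 22 mm wide; open, the fingers measure 114 mm over their backs; the gripper's body (76 mm by 85 mm) begins 54 mm behind the grasp point. The pads swing forward as they close: fully open they stand 13 mm farther back than shut.
Start: joints at [63.85, 7.093, 94.555, -0, 78.352, -4.733], TCP at [0.237, 0.605, 0.304] pointing down, gripper open.
Joint ranges: [-149.61, 149.61], [-58.7, 133.49], [1.44, 155.28], [-77.14, 257.14], [18.33, 153.61], [-166.67, 166.67]. Speed limits (degrees/s): [147.25, 147.25, 180, 180, 180, 180].

INTERFACE

Orientations are given as [roll, pitch, yaw] about the fixed x, y, z axes, in that order (R = Rz(yaw) Ry(pitch) Rx(roll)).
In Python, from rig import manip, snapshot, calibration, workorder gives the robot as it stands.
- The arm moves only by the tool drive_tool, never from a script. Its argument "commands" is a list that holds one entry, the list of rows, each a list of 5 numbers: the opening in per cent of the stroke, from 0 (shut) to 100 (fully open), then the shift along the tool's x, y, z scaled (see below), then the turn about the tool's z scaled (see below). In form: [[[gripper, dx, dy, dz, turn], ...]]. A call has exactly 10 rows; each row shifts and turns the commanded pose from where the row before left it, along the tool's axes as they then stand; what a row does not reach is not made up. The controller multiplies each number of a shift by 0.025 m and each number of a turn by 4 degrees. A row lasts 1/12 s, in which the tool goes at most 41.7 mm and 7.16 degrees, less where a joint would pass 70% of its speed; a pose out of reach is approached as far as the arm can. A call with a number of a shift or a turn outside -1 to 1 is refused whole. A call with a gripper value outside its range is refused whole. The fingers move at their own pace and stop on an object; "force" is the grip in N (left out, the last holds). Time passes only in rows, so rows that do not move let the fingers close, or fill a call up. It gives the time, the measured TCP pose, the force, the opening and the grip force at its end, in the units of the state.
- manip.get_obs(): the state, without advancing time (a new reading comes with each control period).
- snapshot(name): name is "scene" or "top"; returns the picture (384x512x3 uint8, red, green, blue); there is no depth.
- calibration(name): a dict with "camera_matrix" (3x3 intrinsics, pixels), "R" (3x3) and "t" (3): a world point X has camera coordinates R X + t. Camera axes: x right, y down, z forward; pixel columns grow to the right and rows downward; lengths in m; the calibration is good to about 2 mm. A picture is of the moment at which its call begins. calibration takes no time and is no camera call.
- workorder.close_job(): hands the job in; it is judged then, once.
The state is a dict: "t": time; "q": joint angles; "qd": joint speeds; "joint_torque": joint torques, N m; "ee_pos": TCP position; "tool_rot": TCP orientation; "ft_force": force on the tool from outside, world axes, zero at the start; "ft_torque": the same for the moment, N m; "width": opening from 0.0 (shut) to 1.0 (fully open); "grasp_force": force on a finger pad.
Only numpy, scipy, OpenCV 4.12 (cv2) and the standard library are available. Lean on these libraries where they do the work, as an engineer would, in place of code of your own. Each camera call takes 0.05 s, during which the arm holds its last target. There are 200 camera calls.

## Working session

There is one attempt and no reset: what is moved stays moved. The work goes in short steps, Python scripts to look and compute and a tool call to move; the robot and the scene stay as the last step left them, time stands still between calls to the robot, and variables do not carry over. Pictures are saved under pics/ and viewed, at most 10 in all, crops included, and the job is handed in when it is done.

Besides the shell and the picture viewer there is one more tool, called as name([rows], argument=value, ...), one row to a line, values as JSON. drive_tool: Moves the arm, as the interface text tells. Its arguments: {"type":"object","properties":{"commands":{"type":"array","items":{"type":"array","items":{"type":"array","items":{"type":"number"}}}},"force":{"type":"number"}},"required":["commands"]}

```bash
mkdir -p pics
python3 - <<'E'
from rig import manip, snapshot, calibration
import cv2
for n in("scene","top"):
    im=snapshot(n); cv2.imwrite(f"pics/{n}0.png",im[:,:,::-1])
    c=calibration(n); print(n,c)
o=manip.get_obs(); print({k:o[k] for k in("t","ee_pos","tool_rot","ft_force","width")})
E
```

```text
scene {'camera_matrix': array([[366.12474965,   0.        , 247.63952302],
       [  0.        , 366.12474965, 194.65940755],
       [  0.        ,   0.        ,   1.        ]]), 'R': array([[ 0.61563746,  0.78792129, -0.01305978],
       [ 0.54623047, -0.43862194, -0.71361269],
       [-0.56799894,  0.43219306, -0.70041871]]), 't': array([-0.29692426, -0.29480694,  1.37142562])}
top {'camera_matrix': array([[438.18642007,   0.        , 254.9634142 ],
       [  0.        , 438.18642007, 186.9754152 ],
       [  0.        ,   0.        ,   1.        ]]), 'R': array([[ 2.14956914e-03, -9.99820821e-01, -1.88070424e-02],
       [-9.94046090e-01, -8.75640317e-05, -1.08960378e-01],
       [ 1.08939208e-01,  1.89292848e-02, -9.93868166e-01]]), 't': array([-0.0757153 ,  0.58548633,  1.1652551 ])}
{'t': 0.1, 'ee_pos': array([0.23720162, 0.6047327 , 0.30277675]), 'tool_rot': array([-1.79891553e+02, -1.00017045e-02,  1.58580034e+02]), 'ft_force': array([ 0.01615828, -0.68396741, -0.26944239]), 'width': 1.0007967608805288}
```

View pics/scene0.png

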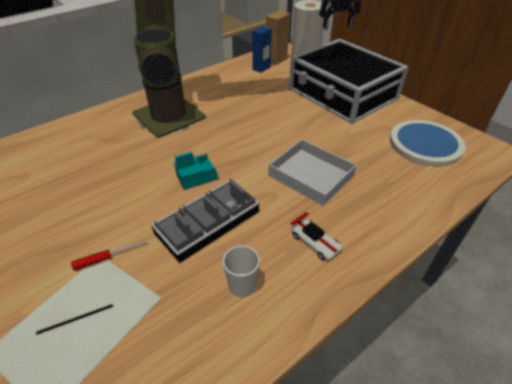

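View pics/top0.png

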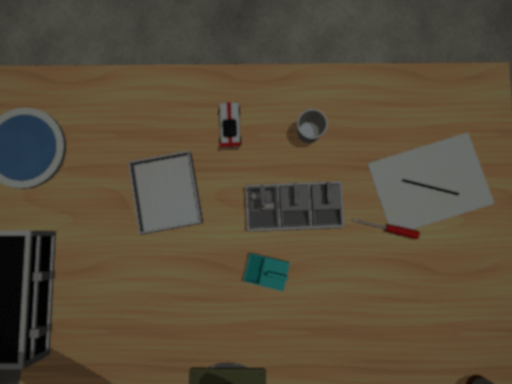

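Run:
```python
import cv2,numpy as np
a=cv2.imread("pics/scene0.png")[170:270,140:275]; b=cv2.imread("pics/top0.png")[170:240,235:355]
b=np.clip(b.astype(float)*1.8,0,255).astype(np.uint8)
a=cv2.resize(a,(780,578),interpolation=3);a=cv2.resize(a,(399,296)); 
b=cv2.resize(b,(720,420),interpolation=2)
cv2.imwrite("pics/cropb.png",b)
a=cv2.imread("pics/scene0.png")[170:270,140:275];cv2.imwrite("pics/cropa.png",cv2.resize(a,(675,500),interpolation=2))
```

```text
(no output)
```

View pics/cropb.png

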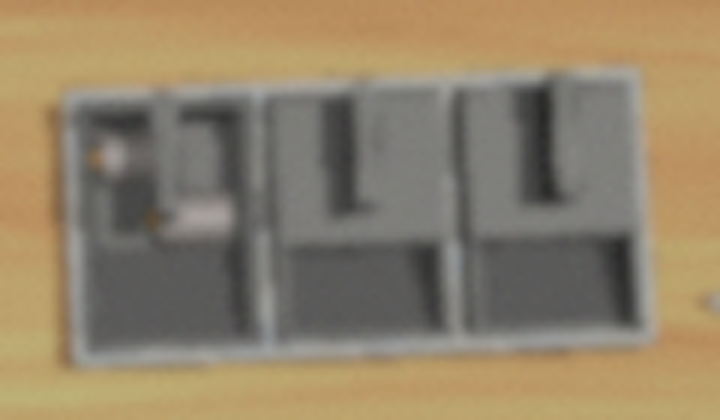

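View pics/cropa.png

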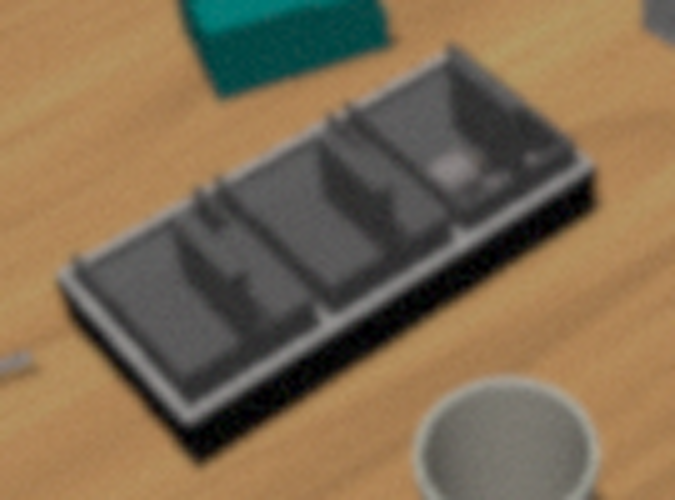

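Top view: the left slot (px 265,205) is the open bin with motors; the middle (295,200) and right (327,200) slots hold grey covered bins with fins, covers on the +x side. Candidates for the target: grey bins at (295,200) and (327,200), with the turquoise look-alike at (266,271) rejected by colour and position. The crop confirms this choice.

```bash
cat > h.py <<'E'
import numpy as np,cv2
from rig import manip,snapshot,calibration
def ray(n,px,z):
    c=calibration(n);R,t=c["R"],c["t"];o=-R.T@t
    d=R.T@np.linalg.inv(c["camera_matrix"])@[*px,1.];return o+d*(z-o[2])/d[2]
def proj(n,X):
    c=calibration(n);p=c["camera_matrix"]@(c["R"]@X+c["t"]);return p[:2]/p[2]
def inframe(c,yaw,p):
    a=np.radians(yaw);return np.array([c[0]+p[0]*np.cos(a)-p[1]*np.sin(a),c[1]+p[0]*np.sin(a)+p[1]*np.cos(a),p[2]])
E
python3 - <<'E'
from h import *
T=[(245.8,185.3),(341.3,181.7),(343.8,227.2),(247.8,230.3)]
S=[(258.4,202),(178,254),(152.4,224.4),(230.4,179.6)]
for n,C in(("top",T),("scene",S)):
    P=np.array([ray(n,p,.04) for p in C]);r=cv2.minAreaRect((P[:,:2]*1000).astype(np.float32))
    print(n,P.round(4).tolist(),P.mean(0),r)
    d=P[0]-P[1]+P[3]-P[2];print("yaw",np.degrees(np.arctan2(-d[0],d[1])))
# tray: bright grey blob
im=snapshot("top");hsv=cv2.cvtColor(im,cv2.COLOR_RGB2HSV);
m=((hsv[:,:,1]<60)&(hsv[:,:,2]>40)).astype(np.uint8);m[:, :110]=0;m[:,215:]=0;m[:140]=0;m[245:]=0
m=cv2.morphologyEx(m,cv2.MORPH_CLOSE,np.ones((5,5)))
k=max(cv2.findContours(m,0,2)[0],key=cv2.contourArea);b=cv2.boxPoints(cv2.minAreaRect(k));print(b,cv2.contourArea(k))
P=np.array([ray("top",p,.045) for p in b]);print("tray",P.round(3).tolist(),P.mean(0),cv2.minAreaRect((P[:,:2]*1000).astype(np.float32)))
E
```

```text
top [[0.5892, -0.0504, 0.04], [0.599, -0.3087, 0.04], [0.4765, -0.313, 0.04], [0.4677, -0.0563, 0.04]] [ 0.53308221 -0.18207756  0.04      ] ((533.1843872070312, -181.6636199951172), (122.60942077636719, 258.5337219238281), 2.0106093883514404)
yaw 2.0624760000895623
scene [[0.5905, -0.047, 0.04], [0.6049, -0.3047, 0.04], [0.4831, -0.3088, 0.04], [0.4702, -0.0528, 0.04]] [ 0.53717012 -0.17834384  0.04      ] ((537.55078125, -178.76890563964844), (121.84136962890625, 258.3122253417969), 2.884838581085205)
yaw 3.0446696792628583
[[126.26789 160.95383]
 [189.96072 149.97229]
 [202.57043 223.10852]
 [138.8776  234.09006]] 4588.0
tray [[0.656, 0.277, 0.045], [0.686, 0.103, 0.045], [0.487, 0.065, 0.045], [0.457, 0.236, 0.045]] [0.57122047 0.16992108 0.045     ] ((571.079345703125, 170.73519897460938), (205.23834228515625, 176.56614685058594), 10.681957244873047)
```

Run:
```python
from h import *
im=snapshot("top").astype(float).sum(2)/3
for c,yaw in(((.535,-.180),2.5),):
  for y in(0,-.085):
    for x in(.002,.028,.055): 
        X=inframe(c,yaw,(x,y,.104));print(y,x,X.round(4),proj("top",X).round(2))
for r in(190,194,198): print(r,im[r,284:304].round().astype(int).tolist(),im[r,314:336].round().astype(int).tolist())
for cc in(294,295,296,327,328,329): print(cc,im[178:212,cc].round().astype(int).tolist())
```

```text
0 0.002 [ 0.537  -0.1799  0.104 ] [295.51 202.81]
0 0.028 [ 0.563  -0.1788  0.104 ] [294.99 192.67]
0 0.055 [ 0.5899 -0.1776  0.104 ] [294.44 182.19]
-0.085 0.002 [ 0.5407 -0.2648  0.104 ] [328.9  201.38]
-0.085 0.028 [ 0.5667 -0.2637  0.104 ] [328.29 191.23]
-0.085 0.055 [ 0.5937 -0.2625  0.104 ] [327.66 180.75]
190 [69, 69, 68, 65, 56, 45, 39, 36, 35, 41, 55, 65, 67, 65, 65, 67, 68, 70, 69, 69] [70, 70, 70, 70, 70, 67, 61, 51, 42, 37, 29, 24, 34, 53, 66, 69, 68, 69, 69, 69, 70, 71]
194 [69, 69, 68, 65, 56, 47, 40, 37, 34, 37, 51, 63, 65, 64, 63, 67, 69, 70, 69, 69] [69, 70, 70, 70, 71, 69, 66, 56, 45, 37, 31, 27, 35, 54, 66, 70, 72, 72, 71, 70, 71, 70]
198 [68, 69, 69, 66, 62, 51, 43, 38, 35, 38, 54, 66, 68, 68, 69, 69, 69, 70, 69, 69] [68, 70, 70, 70, 71, 70, 66, 56, 45, 39, 33, 27, 32, 48, 63, 69, 71, 72, 69, 70, 70, 70]
294 [84, 85, 85, 83, 80, 78, 74, 67, 61, 58, 56, 57, 55, 55, 53, 54, 51, 52, 51, 53, 54, 55, 55, 54, 51, 49, 45, 52, 64, 68, 70, 66, 57, 46]
295 [83, 86, 86, 84, 79, 77, 74, 71, 67, 66, 66, 66, 65, 65, 64, 63, 63, 64, 64, 63, 66, 66, 67, 65, 64, 56, 50, 56, 65, 69, 69, 65, 57, 49]
296 [84, 85, 85, 84, 80, 79, 77, 72, 69, 70, 69, 68, 67, 67, 65, 66, 65, 67, 67, 70, 68, 69, 70, 70, 67, 60, 55, 59, 67, 70, 69, 66, 57, 48]
327 [80, 81, 81, 76, 68, 60, 57, 54, 53, 52, 51, 51, 53, 55, 54, 54, 54, 55, 54, 52, 48, 45, 42, 39, 35, 41, 56, 67, 70, 69, 64, 55, 47, 49]
328 [80, 81, 81, 77, 71, 67, 66, 64, 64, 64, 63, 65, 66, 66, 66, 67, 66, 67, 67, 66, 63, 59, 57, 54, 46, 46, 59, 68, 70, 69, 62, 52, 47, 49]
329 [80, 81, 83, 80, 75, 70, 67, 66, 66, 66, 67, 67, 69, 69, 70, 70, 70, 71, 72, 71, 69, 68, 66, 63, 55, 53, 62, 69, 70, 69, 62, 52, 47, 49]
```

drive_tool([
  [[60, -0.4, -1, 0, -1], [60, -0.4, -1, 0, -1], [60, -0.4, -1, 0, -1], [60, -0.4, -1, 0, -1], [60, -0.4, -1, 0, -1], [60, -0.4, -1, 0, -0.98], [60, -0.4, -1, 0, 0], [60, -0.4, -1, 0, 0], [60, -0.4, -1, 0, 0], [60, -0.4, -1, 0, 0]],
], force=40)

```text
t: 1.03
ee_pos: [0.3108, 0.3479, 0.3038]
tool_rot: [-180.0, 0.0, -177.5]
ft_force: [0.9, -0.0, 0.5]
width: 0.606
grasp_force: 0.0
```

drive_tool([
  [[60, -0.4, -1, 0.1, 0], [60, -0.4, -1, 0.1, 0], [60, -0.4, -1, 0.1, 0], [60, -0.4, -1, 0.1, 0], [60, -0.4, -1, 0.1, 0], [60, -0.4, -1, 0.1, 0], [60, -0.4, -1, 0.1, 0], [60, -0.4, -1, 0.1, 0], [60, -0.4, -1, 0.1, 0], [60, -0.4, -1, 0.1, 0]],
])

```text
t: 1.87
ee_pos: [0.4216, 0.1024, 0.2788]
tool_rot: [180.0, 0.0, -177.5]
ft_force: [0.6, 1.3, -0.4]
width: 0.6
grasp_force: 0.0
```

drive_tool([
  [[60, -0.4, -1, 0.1, 0], [60, -0.4, -1, 0.1, 0], [60, -0.4, -1, 0.1, 0], [60, -0.4, -1, 0.1, 0], [60, -0.4, -1, 0.1, 0], [60, -0.4, -1, 0.1, 0], [60, -0.4, -1, 0.1, 0], [60, -0.4, -1, 0.1, 0], [60, 0, 0, 0, 0], [60, 0, 0, 0, 0]],
])

```text
t: 2.7
ee_pos: [0.5101, -0.0934, 0.2584]
tool_rot: [180.0, -0.1, -177.6]
ft_force: [-0.8, 0.2, 1.0]
width: 0.601
grasp_force: 0.0
```

drive_tool([
  [[60, -0.48, -0.9, 0, 0], [60, -0.48, -0.9, 0, 0], [60, -0.48, -0.9, 0, 0], [60, -0.48, -0.87, 0, 0], [60, 0, 0, 0.8, 0], [60, 0, 0, 0.8, 0], [60, 0, 0, 0.8, 0], [60, 0, 0, 0.8, 0], [60, 0, 0, 0.8, 0], [60, 0, 0, 0.4, 0]],
])

```text
t: 3.53
ee_pos: [0.5605, -0.1778, 0.1462]
tool_rot: [179.9, -0.2, -177.4]
ft_force: [0.2, 0.2, -0.6]
width: 0.599
grasp_force: 0.0
```

Run:
```python
from h import *
a=snapshot("top")[150:250,225:365,::-1].astype(float)*1.8; b=snapshot("scene")[110:270,130:290,::-1]
a=cv2.resize(np.clip(a,0,255).astype(np.uint8),(420,300),interpolation=2); b=cv2.resize(b,(380,380))
c=np.zeros((380,800,3),np.uint8);c[:300,:420]=a;c[:,420:]=b;cv2.imwrite("pics/c1.png",c)
print(manip.get_obs()["ft_force"])
```

```text
[-0.70019445  1.02186563 -0.17077107]
```

View pics/c1.png

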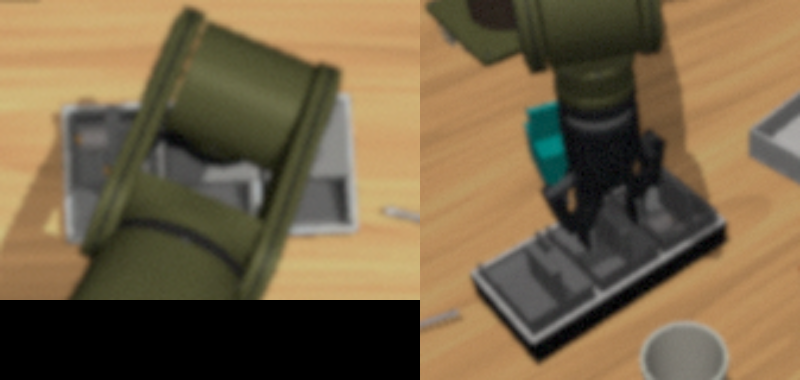

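Scene half: the fingers straddle the middle bin's fin (about 605,230); the top half is blocked by the arm. Closing gently.

drive_tool([
  [[60, 0, 0, 0.25, 0], [30, 0, 0, 0, 0], [10, 0, 0, 0, 0], [0, 0, 0, 0, 0], [0, 0, 0, 0, 0], [0, 0, 0, 0, 0], [0, 0, 0, 0, 0], [0, 0, 0, 0, 0], [0, 0, 0, 0, 0], [0, 0, 0, 0, 0]],
], force=20)

```text
t: 4.47
ee_pos: [0.5626, -0.1796, 0.1437]
tool_rot: [-180.0, 0.1, -177.5]
ft_force: [0.1, 2.7, 4.8]
width: 0.113
grasp_force: 27.6
```

drive_tool([
  [[0, 0, 0, 0, 0], [0, 0, 0, 0, 0], [0, 0, 0, -0.3, 0], [0, 0, 0, -0.3, 0], [0, 0, 0, -0.3, 0], [0, 0, 0, -0.3, 0], [0, 0, 0, -0.3, 0], [0, 0, 0, -0.3, 0], [0, 0, 0, -0.3, 0], [0, 0, 0, -0.3, 0]],
], force=110)

```text
t: 5.3
ee_pos: [0.5612, -0.1796, 0.2029]
tool_rot: [180.0, -0.1, -177.5]
ft_force: [-0.4, -0.6, -4.2]
width: 0.099
grasp_force: 109.4
```

drive_tool([
  [[0, 0, 0, 0, 0], [0, 0, 0, 0, 0], [0, 0, 0, 0, 0], [0, 0, 0, 0, 0], [0, 0, 0, 0, 0], [0, 0, 0, 0, 0], [0, 0, 0, 0, 0], [0, 0, 0, 0, 0], [0, 0, 0, 0, 0], [0, 0, 0, 0, 0]],
])

```text
t: 6.13
ee_pos: [0.562, -0.1796, 0.2027]
tool_rot: [-180.0, -0.0, -177.5]
ft_force: [0.7, 0.4, -2.8]
width: 0.096
grasp_force: 109.5
```

Run:
```python
from h import *
F=[]
for i in range(6):
    b=snapshot("scene");o=manip.get_obs();F.append(np.r_[o["ft_force"],o["ft_torque"]])
print(np.mean(F,0).round(2),np.std(F,0).round(2),o["ee_pos"],o["joint_torque"])
cv2.imwrite("pics/s2.png",cv2.resize(b[90:290,110:310,::-1],(600,600),interpolation=2))
```

```text
[-0.25 -0.13 -3.77 -0.02 -0.03 -0.01] [0.26 0.44 0.52 0.04 0.03 0.01] [ 0.56194324 -0.1796469   0.20267962] [-9.15714122e-05 -3.98937213e+01 -3.61651218e+01 -1.60513900e-02
  3.70553078e-02 -1.26237384e-05]
```

View pics/s2.png

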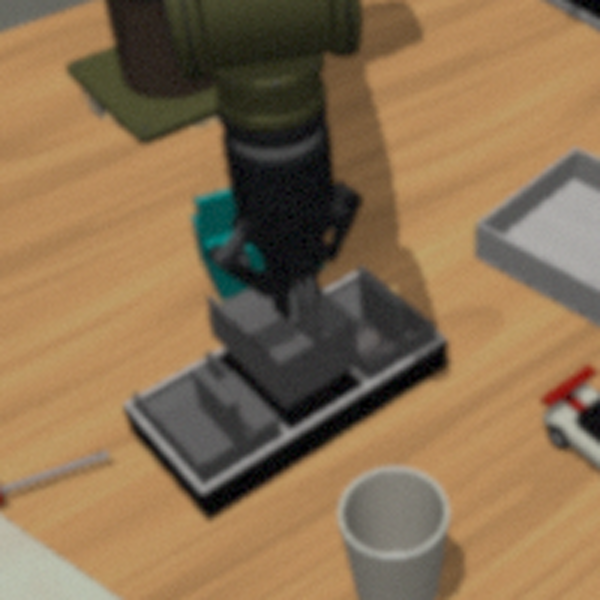

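The picture shows the middle bin level, clear of the frame, at about (290,350). The measured load is 3.8 N, so this is the loaded bin. I'll carry it to above the tray.

drive_tool([
  [[0, 0, 0, -0.4, 0], [0, 0, 0, -0.4, 0], [0, 0, 0, -0.4, 0], [0, 0, 0, -0.4, 0], [0, -0.14, 0.5, 0, -0.12], [0, -0.14, 0.9, 0, -0.12], [0, -0.14, 1, 0, -0.12], [0, -0.14, 1, 0, -0.12], [0, -0.14, 1, 0, -0.12], [0, -0.14, 1, 0, -0.12]],
])

```text
t: 7.27
ee_pos: [0.5748, -0.0425, 0.245]
tool_rot: [-179.9, 0.2, -174.6]
ft_force: [0.7, -0.6, -2.7]
width: 0.099
grasp_force: 109.6
```

drive_tool([
  [[0, -0.14, 1, 0, -0.13], [0, -0.14, 1, 0, -0.13], [0, -0.14, 1, 0, -0.13], [0, -0.14, 1, 0, -0.13], [0, -0.14, 1, 0, -0.13], [0, -0.14, 1, 0, -0.13], [0, -0.14, 1, 0, -0.13], [0, -0.14, 0.8, 0, -0.13], [0, -0.14, 0.6, 0, -0.13], [0, 0, 0, 0, 0]],
])

```text
t: 8.1
ee_pos: [0.5779, 0.1722, 0.2431]
tool_rot: [179.9, 0.0, -169.7]
ft_force: [-1.0, -0.6, -3.4]
width: 0.1
grasp_force: 109.4
```

Run:
```python
from h import *
b=snapshot("scene");o=manip.get_obs();print(o["t"],o["ee_pos"],o["tool_rot"],o["ft_force"])
cv2.imwrite("pics/s3.png",cv2.resize(b[70:270,210:410,::-1],(600,600),interpolation=2))
# tray corners, scene, wall top z .045, from first view picks
for y in (.17,):
  for p in((-.1,-.085),(-.1,.085),(.1,.085),(.1,-.085)): print(p,proj("scene",inframe((.571,.17),10,(*p,.045))).round(1))
```

```text
8.15 [0.57801081 0.17069803 0.24298022] [ 1.79987413e+02  1.93082932e-02 -1.69768715e+02] [ 0.35849778 -1.72606883 -4.49327214]
(-0.1, -0.085) [266.7 164.2]
(-0.1, 0.085) [300.5 138.7]
(0.1, 0.085) [355.3 164.9]
(0.1, -0.085) [323.1 195.2]
```

View pics/s3.png

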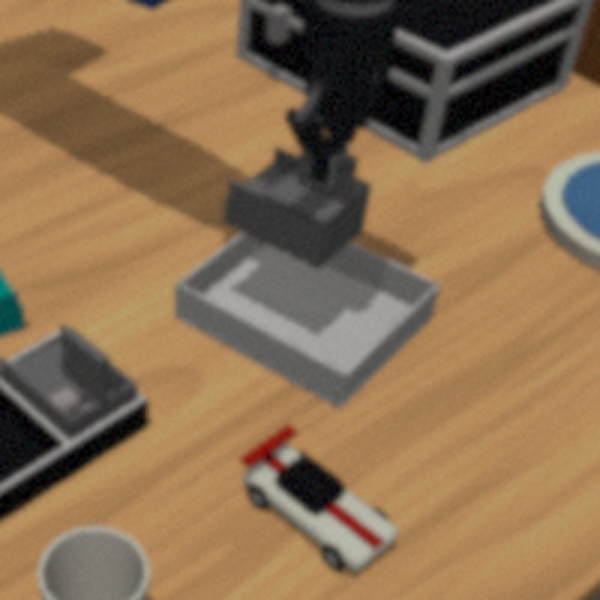

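The picture shows the bin level above the tray, with tray rim corners at about (178,292), (340,380) and (438,288) in the crop. I'll lower it inside, then brace the lip against the near (-x) wall so it pivots in the grip.

drive_tool([
  [[0, 0, 0, 0.47, 0], [0, 0, 0, 0.47, 0], [0, 0, 0, 0.47, 0], [0, 0, 0, 0.47, 0], [0, 0, 0, 0.47, 0], [0, 0, 0, 0.47, 0], [0, 0, 0, 0.47, 0], [0, 0, 0, 0.43, 0], [0, 0, 0, 0, 0], [0, 0, 0, 0, 0]],
])

```text
t: 8.98
ee_pos: [0.5779, 0.1686, 0.1485]
tool_rot: [-180.0, -0.1, -169.9]
ft_force: [0.1, 0.1, -4.2]
width: 0.095
grasp_force: 109.4
```

drive_tool([
  [[0, 0.15, 0, 0, 0], [0, 0.15, 0, 0, 0], [0, 0.15, 0, 0, 0], [0, 0, 0, 0, 0], [0, 0, 0, 0, 0], [0, 0, 0, 0, 0], [0, 0, 0, 0, 0], [0, 0, 0, 0, 0], [0, 0, 0, 0, 0], [0, 0, 0, 0, 0]],
], force=30)

```text
t: 9.82
ee_pos: [0.5674, 0.1668, 0.1497]
tool_rot: [-180.0, 0.0, -169.9]
ft_force: [-0.4, -0.7, -3.1]
width: 0.101
grasp_force: 109.4
```

drive_tool([
  [[0, 0, 0, 0.12, 0], [0, 0, 0, 0.1, 0], [0, 0, 0, 0, 0], [14, 0, 0, 0, 0], [14, 0, 0, 0, 0], [14, 0, 0, 0, 0], [0, 0, 0, 0, 0], [0, 0, 0, 0, 0], [0, 0, 0, 0, 0], [0, 0, 0, 0, 0]],
], force=22)

```text
t: 10.65
ee_pos: [0.5677, 0.167, 0.1449]
tool_rot: [180.0, 0.1, -169.9]
ft_force: [0.8, 2.4, 2.3]
width: 0.116
grasp_force: 24.1
```

drive_tool([
  [[0, 0, 0, -0.12, 0], [0, 0, 0, -0.12, 0], [0, 0.1, 0, 0, 0], [0, 0.1, 0, 0, 0], [0, 0.1, 0, 0, 0], [0, 0.1, 0, 0, 0], [0, 0, 0, 0, 0], [0, 0, 0, 0, 0], [0, 0, 0, 0, 0], [0, 0, 0, 0, 0]],
])

```text
t: 11.48
ee_pos: [0.5599, 0.1655, 0.1525]
tool_rot: [180.0, 0.5, -169.9]
ft_force: [6.6, 2.1, -0.6]
width: 0.112
grasp_force: 23.8
```

drive_tool([
  [[0, 0.14, 0, -0.12, 0], [0, 0.14, 0, -0.14, 0], [0, 0.14, 0, -0.14, 0], [0, 0.14, 0, -0.14, 0], [0, 0.14, 0, -0.12, 0], [0, 0, 0, 0, 0], [0, 0, 0, 0, 0], [0, 0, 0, 0, 0], [0, 0, 0, 0, 0], [0, 0, 0, 0, 0]],
])

```text
t: 12.32
ee_pos: [0.5417, 0.1622, 0.1677]
tool_rot: [-180.0, 0.3, -169.9]
ft_force: [6.6, 1.5, -0.0]
width: 0.113
grasp_force: 23.8
```

Run:
```python
from h import *
b=snapshot("scene");o=manip.get_obs();print(o["t"],o["ee_pos"],o["tool_rot"],o["ft_force"])
cv2.imwrite("pics/s4.png",cv2.resize(b[100:220,250:370,::-1],(600,600),interpolation=2))
```

```text
12.3667 [0.54168436 0.16217081 0.16772472] [-179.99434471    0.27285347 -169.92785965] [ 6.11046537  0.63486799 -1.01860455]
```

View pics/s4.png

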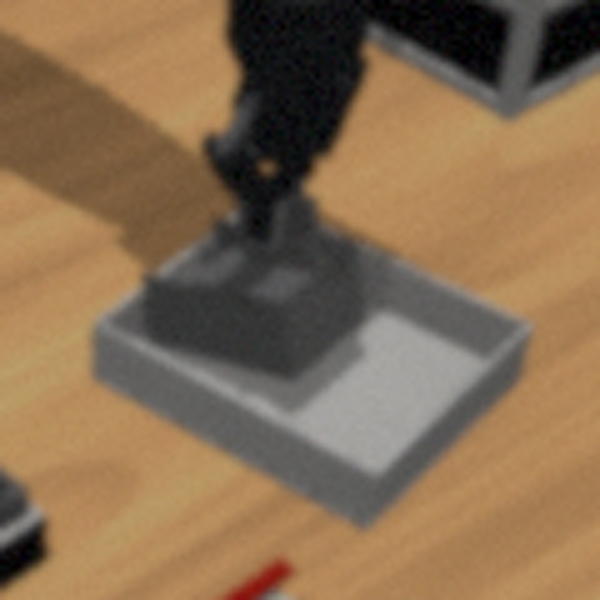

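The bin (crop about 250,310) is pivoting lip-down against the near wall, as planned. I'll continue the arc.

drive_tool([
  [[0, 0.15, 0, -0.1, 0], [0, 0.15, 0, -0.09, 0], [0, 0.15, 0, -0.08, 0], [0, 0.15, 0, -0.07, 0], [0, 0.15, 0, -0.06, 0], [0, 0.15, 0, -0.05, 0], [0, 0.15, 0, -0.04, 0], [0, 0.15, 0, -0.04, 0], [0, 0, 0, 0, 0], [0, 0, 0, 0, 0]],
])

```text
t: 13.2
ee_pos: [0.5118, 0.1569, 0.1819]
tool_rot: [-180.0, 0.3, -169.9]
ft_force: [6.0, 0.8, 3.3]
width: 0.115
grasp_force: 24.9
```

drive_tool([
  [[0, 0.15, 0, -0.04, 0], [0, 0.15, 0, -0.02, 0], [0, 0.15, 0, -0.02, 0], [0, 0.15, 0, 0, 0], [0, 0.15, 0, 0, 0], [0, 0.15, 0, 0, 0], [0, 0.15, 0, 0, 0], [0, 0.15, 0, 0, 0], [0, 0.15, 0, 0, 0], [0, 0, 0, 0, 0]],
])

```text
t: 14.03
ee_pos: [0.4796, 0.1511, 0.1859]
tool_rot: [-180.0, 0.5, -169.9]
ft_force: [3.9, -0.5, 10.7]
width: 0.114
grasp_force: 26.9
```

drive_tool([
  [[0, -0.1, 0, -0.2, 0], [0, -0.3, 0, -0.2, 0], [0, -0.3, 0, 0, 0], [0, -0.3, 0, 0, 0], [0, -0.3, 0, 0, 0], [0, -0.3, 0, 0, 0], [0, -0.3, 0, 0, 0], [0, 0, 0, 0, 0], [0, 0, 0, 0, 0], [0, 0, 0, 0, 0]],
])

```text
t: 14.87
ee_pos: [0.524, 0.1591, 0.1916]
tool_rot: [-180.0, -0.1, -169.9]
ft_force: [0.3, 1.0, -2.0]
width: 0.115
grasp_force: 25.2
```

Run:
```python
from h import *
F=[]
for i in range(5):
    b=snapshot("scene");o=manip.get_obs();F.append(o["ft_force"])
print(o["t"],o["ee_pos"],np.mean(F,0))
a=snapshot("top")[140:240,120:220,::-1].astype(float)*1.6
cv2.imwrite("pics/s5.png",np.hstack([cv2.resize(b[100:220,250:370,::-1],(400,400),interpolation=2),cv2.resize(np.clip(a,0,255).astype(np.uint8),(400,400))]))
```

```text
15.1167 [0.52394977 0.15911841 0.19197472] [ 0.08887529  0.34620347 -2.36113706]
```

View pics/s5.png

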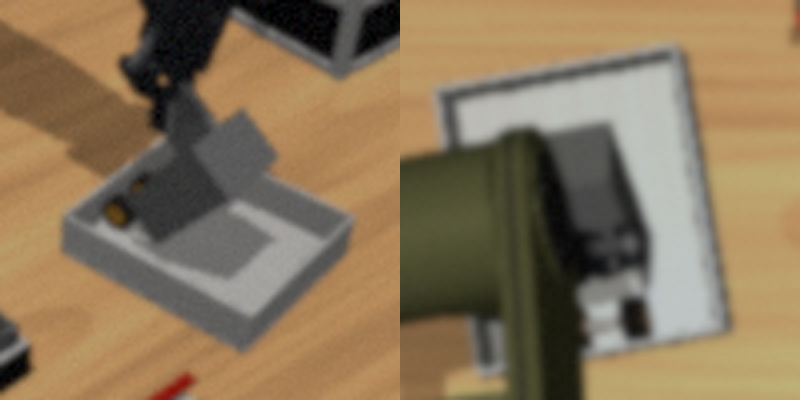

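Left: the wheel set lies in the tray at (115,205). Right: it is against the near wall at (615,320). Measured weight is now 2.4 N, so the bin is empty, still tilted about 55°. I'll level it by sliding its underside over the far tray wall's edge.

drive_tool([
  [[0, -0.3, 0, -0.1, 0], [0, -0.6, 0, -0.1, 0], [0, -0.7, 0, 0, 0], [0, -0.7, 0, 0, 0], [0, -0.7, 0, 0, 0], [0, -0.6, 0, 0, 0], [0, -0.5, 0, 0, 0], [0, -0.3, 0, 0, 0], [0, 0, 0, 0, 0], [0, 0, 0, 0, 0]],
])

```text
t: 16.0
ee_pos: [0.6331, 0.1785, 0.1973]
tool_rot: [180.0, 0.1, -169.9]
ft_force: [1.1, 1.1, -1.9]
width: 0.118
grasp_force: 25.3
```

drive_tool([
  [[0, -0.2, 0, -0.04, 0], [0, -0.2, 0, -0.04, 0], [0, -0.2, 0, -0.04, 0], [0, -0.2, 0, -0.04, 0], [0, -0.2, 0, -0.04, 0], [0, -0.2, 0, -0.02, 0], [0, 0, 0, 0, 0], [0, 0, 0, 0, 0], [0, 0, 0, 0, 0], [0, 0, 0, 0, 0]],
])

```text
t: 16.83
ee_pos: [0.6621, 0.1836, 0.2022]
tool_rot: [180.0, 0.0, -169.9]
ft_force: [1.1, -0.5, -3.6]
width: 0.112
grasp_force: 25.0
```

drive_tool([
  [[0, -0.2, 0, 0, 0], [0, -0.2, 0, 0, 0], [0, -0.2, 0, 0, 0], [0, -0.2, 0, 0.02, 0], [0, -0.2, 0, 0.02, 0], [0, 0, 0, 0, 0], [0, 0, 0, 0, 0], [0, 0, 0, 0, 0], [0, 0, 0, 0, 0], [0, 0, 0, 0, 0]],
])

```text
t: 17.67
ee_pos: [0.6866, 0.1879, 0.2013]
tool_rot: [-180.0, 0.0, -169.9]
ft_force: [-0.2, 0.9, -3.2]
width: 0.117
grasp_force: 24.2
```

Run:
```python
from h import *
b=snapshot("scene");o=manip.get_obs();print(o["t"],o["ee_pos"],o["ft_force"])
cv2.imwrite("pics/s6.png",cv2.resize(b[90:230,250:390,::-1],(560,560),interpolation=2))
```

```text
17.7167 [0.68657517 0.18795101 0.20129583] [-0.04593338  0.32850957 -1.32105199]
```

View pics/s6.png

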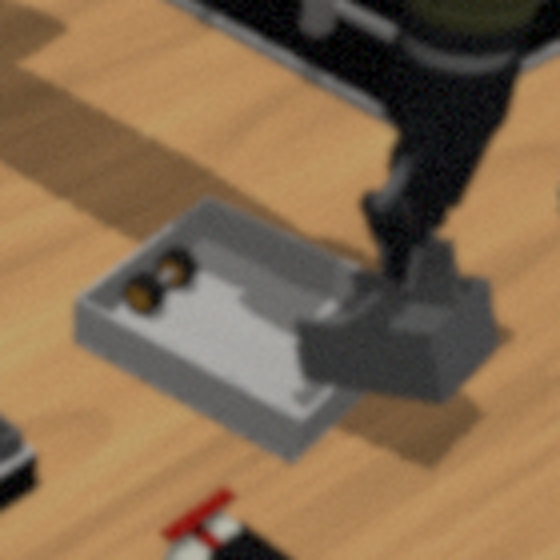

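The picture shows the bin (400,340) levelled to roughly 20° over the far wall, with the wheel set lying in the tray at (160,285). I'll set the bin flat on free bench beyond the tray to square it and take a fresh grip.

drive_tool([
  [[0, 0, 0, -0.3, 0], [0, -0.3, 0, -0.3, 0], [0, -0.5, 0, 0, 0], [0, -0.6, 0, 0, 0], [0, -0.6, 0, 0, 0], [0, -0.6, 0, 0, 0], [0, -0.5, 0, 0, 0], [0, -0.4, 0, 0.2, 0], [0, 0, 0, 0.4, 0], [0, 0, 0, 0.4, 0]],
])

```text
t: 18.55
ee_pos: [0.7737, 0.2033, 0.192]
tool_rot: [180.0, 0.1, -169.9]
ft_force: [0.0, -0.3, -2.7]
width: 0.109
grasp_force: 24.2
```

drive_tool([
  [[0, 0, 0, 0.3, 0], [0, 0, 0, 0.3, 0], [0, 0, 0, 0.3, 0], [0, 0, 0, 0.3, 0], [0, 0, 0, 0.2, 0], [0, 0, 0, 0.2, 0], [0, 0, 0, 0.2, 0], [0, 0, 0, 0.1, 0], [0, 0, 0, 0, 0], [0, 0, 0, 0, 0]],
])

```text
t: 19.38
ee_pos: [0.7805, 0.2046, 0.1574]
tool_rot: [180.0, 1.6, -169.9]
ft_force: [9.1, 2.0, 20.1]
width: 0.113
grasp_force: 28.3
```

drive_tool([
  [[0, 0, 0, -0.25, 0], [0, 0, 0, -0.2, 0], [0, 0, 0, 0, 0], [0, 0, 0, 0, 0], [14, 0, 0, 0, 0], [16, 0, 0, 0, 0], [20, 0, 0, 0, 0], [20, 0, 0, 0, 0], [20, 0, 0, 0, 0], [20, 0, 0, 0, 0]],
])

```text
t: 20.22
ee_pos: [0.7726, 0.2032, 0.1546]
tool_rot: [-180.0, -0.1, -169.9]
ft_force: [0.1, 1.0, -0.1]
width: 0.198
grasp_force: 0.0
```

Run:
```python
from h import *
b=snapshot("scene");a=snapshot("top");o=manip.get_obs();print(o["t"],o["ee_pos"],o["ft_force"],o["width"])
a0=cv2.imread("pics/top0.png")[:,:,::-1]
# changed region in top vs start beyond the tray
d=(np.abs(a.astype(int)-a0).sum(2)>60)
g=a.astype(int).sum(2)//3
for r in range(112,164,4): print(r,''.join('%4d'%v for v in g[r,136:200:3]))
```

```text
20.3167 [0.77274905 0.20319523 0.1549572 ] [-0.06146859  0.26441878  0.82883983] 0.19940847006417345
112   43  48  28  17  15  12   8   7  21  50  53  42  97  98 100  99  99  99  99 100  99 100
116   50  46  37  16  18  17  27  27  45  47  47  35  94 100 100 100 101 101 101 102 102 102
120   46  41  42  19  17  24  45  46  43  42  46  36  78  97  97  96  98  97  98  97  97  98
124   34  36  42  24  16  20  43  45  44  43  45  49  72 101 102 101 101 101 101 101 101 101
128   28  33  32  30  17  18  44  58  58  60  62  57  53  96  98  99  99  99  99  98  99  98
132   28  24  23  29  18  17  51  60  61  61  61  57  41  91  95  95  95  96  95  96  96  95
136   30  22  17  18  21  25  52  62  63  65  63  58  40  86  92  92  93  94  95  94  94  96
140   30  23  18  36  39  35  34  39  43  50  66  71  81  92  93  93  94  94  94  94  95  95
144   32  25  20  42  63  64  73  97  99 100 100  99 100  99  99 100 101 100 100 100 100 100
148   33  26  19  29  67  68  74  99  99 100 100 100 101 100 100 100  99 100  99  99  99  99
152   35  28  20  19  59  64  71  95  96  95  96  96 101 102 103 103  92  90  85  98  98  99
156   38  27  20  17  52  69  74  98 100  91  76  65  57  58  72  94 103 105  78  93  98  98
160   38  31  22  15  35  49  53  74  97 103 119 123 124 127 128 126 127 121  90  79  91  92
```

drive_tool([
  [[50, 0, 0, 0, 0], [50, 0, 0, -0.6, 0], [50, 0, 0, -0.9, 0], [50, 0, 0, -0.9, 0], [50, 0, 0.5, -0.4, 0], [50, 0, 1, 0, 0], [50, 0, 1, 0, 0], [50, 0, 1, 0, 0], [50, 0, 1, 0, 0], [50, 0, 1, 0, 0]],
])

```text
t: 21.15
ee_pos: [0.7481, 0.3407, 0.2259]
tool_rot: [180.0, 0.0, -169.9]
ft_force: [-0.1, -0.6, -0.8]
width: 0.501
grasp_force: 0.0
```

Run:
```python
from h import *
a=snapshot("top");o=manip.get_obs();print(o["t"],o["ee_pos"],o["ft_force"],o["width"])
cv2.imwrite("pics/t7.png",a[:,:,::-1])
g=a.astype(int).sum(2)//3
print('    ',''.join('%4d'%v for v in range(130,182,2)))
for r in range(80,152,2): print(r,''.join('%4d'%v for v in g[r,130:182,][::2]))
# prediction if bin level at the released grasp
c=np.array([.7727,.2032]);
for nm,p in(("lipL",(-.083,.038,.0)),("lipR",(-.083,-.038,0)),("finfront",(-.026,.0,.1)),("finback",(.027,0,.1)),("rearL",(.027,.038,.054)),("rearR",(.027,-.038,.054)),("coverfrontL",(-.04,.038,.054)),("coverfrontR",(-.04,-.038,.054))):
    print(nm,proj("top",inframe(c,10.1,p)).round(1))
```

```text
21.2 [0.74651565 0.34579693 0.22581969] [-2.34981314  2.36032636 -0.28990583] 0.5001040651996794
      130 132 134 136 138 140 142 144 146 148 150 152 154 156 158 160 162 164 166 168 170 172 174 176 178 180
80   87  90  89  89  90  90  90  89  91  90  91  91  91  90  91  91  91  91  92  91  92  92  92  91  91  91
82   89  89  89  90  91  91  90  91  90  91  91  92  92  92  92  91  91  92  92  92  92  92  92  93  92  92
84   90  92  91  91  91  91  92  91  92  91  91  91  90  89  90  91  91  90  89  91  91  92  91  93  92  93
86   88  87  87  86  87  86  87  87  87  88  87  87  88  88  88  87  87  87  87  87  87  88  88  88  88  88
88   86  86  87  85  87  86  86  87  85  86  86  87  86  86  86  87  86  87  87  87  87  87  86  86  86  86
90   90  91  90  90  89  90  89  90  90  90  90  90  89  90  90  90  89  90  89  89  89  89  89  88  88  87
92   92  92  93  93  92  93  93  91  85  83  91  92  92  92  92  92  92  90  90  90  91  89  90  90  90  89
94   93  91  93  92  92  92  92  85  69  62  78  90  91  91  90  90  91  88  90  90  88  90  90  89  90  89
96   92  92  92  92  92  92  
[... 2495 characters left out ...]
8  89  88  88  76  55  44  43  45  49  61  68  76  82  83  84  86  86  85  86  86  86  87
144   89  90  90  90  89  89  88  87  82  80  82  84  84  87  88  89  89  89  89  90  89  89  88  88  89  90
146   88  88  90  89  88  89  86  88  87  88  87  88  87  87  88  88  87  87  87  86  87  87  87  87  88  88
148   88  88  89  89  89  89  89  90  89  90  89  89  90  90  89  89  88  90  90  89  90  89  89  89  89  89
150   89  89  89  89  88  88  89  89  89  89  89  89  89  90  89  89  90  89  90  89  90  90  90  91  91  91
lipL [149.2 153.6]
lipR [175.6 148.9]
finfront [150.4 123. ]
finback [147.5 103.7]
rearL [138.2 111.1]
rearR [165.5 106.2]
coverfrontL [141.8 134.6]
coverfrontR [169.2 129.8]
```

Run:
```python
from h import *
g=cv2.imread("pics/t7.png").astype(float).mean(2)
def cross(v,th):
    i=np.where((v[:-1]>th)&(v[1:]<=th))[0][0];return i+(v[i]-th)/(v[i]-v[i+1])
L=np.array([ray("top",(130+cross(g[r,130:150],75.5),r),.054)[:2] for r in range(104,121)])
B=np.array([ray("top",(c,88+cross(g[88:110,c],77.5),),.054)[:2] for c in range(154,164)])
def fit(P):
    vx,vy,x,y=cv2.fitLine((P*1000).astype(np.float32),2,0,.01,.01).ravel();return np.array([vx,vy]),np.array([x,y])
(l,pl),(b,pb)=fit(L),fit(B)
if l[0]<0:l=-l
if b[1]<0:b=-b
print("yaw left",np.degrees(np.arctan2(l[1],l[0])),"yaw rear",np.degrees(np.arctan2(-b[0],b[1])))
y=np.radians(10.1);ex=np.array([np.cos(y),np.sin(y)]);ey=np.array([-ex[1],ex[0]])
xr=pb@ex;yl=pl@ey
f=(xr-27)*ex+(yl-38)*ey;print("fin mid",f, "from edges")
fb=ray("top",(148,93.4),.1)*1000;print("from fin back end",fb[:2]-27*ex)
# same method on a home covered bin: rear edge of cover in top0 vs frame
o=manip.get_obs();p=o["ee_pos"][:2]*1000;a=np.radians(o["tool_rot"][2]);d=f+1*ex-p
print("to go dx,dy units",d@[np.cos(a),np.sin(a)]/25,d@[np.sin(a),-np.cos(a)]/25,o["ee_pos"])
```

```text
yaw left 9.754066 yaw rear 10.1716795
fin mid [802.35701168 206.83279298] from edges
from fin back end [800.61575201 202.6234108 ]
to go dx,dy units -1.242939570288235 -5.868688390665027 [0.74651565 0.34579693 0.22581969]
```

drive_tool([
  [[50, -0.2, -0.5, 0, 0], [50, -0.2, -1, 0, 0], [50, -0.2, -1, 0, 0], [50, -0.2, -1, 0, 0], [50, -0.2, -1, 0, 0], [50, -0.2, -0.7, 0, 0], [50, 0, -0.35, 0, 0], [50, 0, 0, 0, 0], [50, 0, 0, 0, 0], [50, 0, 0, 0, 0]],
])

```text
t: 22.03
ee_pos: [0.8021, 0.2085, 0.2252]
tool_rot: [180.0, -0.0, -169.9]
ft_force: [0.5, 1.1, -0.6]
width: 0.503
grasp_force: 0.0
```

drive_tool([
  [[50, 0, 0, 0.6, 0], [50, 0, 0, 0.6, 0], [50, 0, 0, 0.6, 0], [50, 0, 0, 0.6, 0], [50, 0, 0, 0.6, 0], [50, 0, 0, 0.4, 0], [20, 0, 0, 0, 0], [5, 0, 0, 0, 0], [0, 0, 0, 0, 0], [0, 0, 0, 0, 0]],
], force=25)

```text
t: 22.87
ee_pos: [0.8032, 0.2073, 0.1415]
tool_rot: [-180.0, 0.1, -169.9]
ft_force: [0.4, 0.4, -1.5]
width: 0.114
grasp_force: 28.8
```

drive_tool([
  [[0, 0, 0, 0, 0], [0, 0, 0, 0, 0], [0, 0, 0, 0, 0], [0, 0, 0, 0, 0], [0, 0, 0, 0, 0], [0, 0, 0, 0, 0], [0, 0, 0, -0.3, 0], [0, 0, 0, -0.5, 0], [0, 0, 0, -0.8, 0], [0, 0, 0, -0.9, 0]],
], force=110)

```text
t: 23.7
ee_pos: [0.8021, 0.2072, 0.2028]
tool_rot: [-180.0, -0.1, -169.9]
ft_force: [0.3, -0.6, -1.8]
width: 0.105
grasp_force: 107.3
```

drive_tool([
  [[0, 0, 0, -0.9, 0], [0, 0, 0, -0.9, 0], [0, 0.3, -0.4, -0.6, 0.1], [0, 0.6, -0.8, 0, 0.1], [0, 0.74, -0.96, 0, 0.13], [0, 0.74, -0.96, 0, 0.13], [0, 0.74, -0.96, 0, 0.13], [0, 0.74, -0.96, 0, 0.13], [0, 0.74, -0.96, 0, 0.13], [0, 0.74, -0.96, 0, 0.13]],
])

```text
t: 24.53
ee_pos: [0.6949, 0.0147, 0.2646]
tool_rot: [-180.0, 0.1, -173.9]
ft_force: [0.9, -0.5, -1.7]
width: 0.102
grasp_force: 107.4
```

drive_tool([
  [[0, 0.74, -0.96, 0, 0.13], [0, 0.74, -0.96, 0, 0.13], [0, 0.74, -0.96, 0, 0.13], [0, 0.74, -0.96, 0, 0.13], [0, 0.74, -0.96, 0, 0.13], [0, 0.74, -0.96, 0, 0.13], [0, 0.6, -0.8, 0, 0.13], [0, 0.3, -0.4, 0, 0.01], [0, 0, 0, 0, 0], [0, 0, 0, 0, 0]],
])

```text
t: 25.37
ee_pos: [0.5763, -0.1682, 0.2639]
tool_rot: [-180.0, 0.1, -177.6]
ft_force: [-0.2, 0.6, -2.7]
width: 0.097
grasp_force: 107.4
```

drive_tool([
  [[0, 0, 0, 0, 0], [0, 0, 0, 0, 0], [0, 0, 0, 0, 0], [0, 0, 0, 0, 0], [0, 0, 0, 0, 0], [0, 0, 0, 0, 0], [0, 0, 0, 0, 0], [0, 0, 0, 0, 0], [0, 0, 0, 0, 0], [0, 0, 0, 0, 0]],
])

```text
t: 26.2
ee_pos: [0.5761, -0.168, 0.2627]
tool_rot: [-180.0, 0.0, -177.5]
ft_force: [0.4, -0.3, -1.9]
width: 0.103
grasp_force: 107.4
```

drive_tool([
  [[0, 0.3, -0.2, 0, 0], [0, 0.28, -0.24, 0, 0], [0, 0, 0, 0.4, 0], [0, 0, 0, 0.6, 0], [0, 0, 0, 0.6, 0], [0, 0, 0, 0.6, 0], [0, 0, 0, 0.4, 0], [0, 0, 0, 0.1, 0], [0, 0, 0, 0, 0], [0, 0, 0, 0, 0]],
])

```text
t: 27.03
ee_pos: [0.5623, -0.1798, 0.1956]
tool_rot: [-180.0, 0.0, -177.5]
ft_force: [0.6, 1.4, -2.2]
width: 0.097
grasp_force: 107.5
```

drive_tool([
  [[0, 0, 0, 0.1, 0], [0, 0, 0, 0.1, 0], [0, 0, 0, 0.1, 0], [0, 0, 0, 0.1, 0], [0, 0, 0, 0.1, 0], [0, 0, 0, 0.1, 0], [0, 0, 0, 0, 0], [0, 0, 0, 0, 0], [0, 0, 0, 0, 0], [0, 0, 0, 0, 0]],
])

```text
t: 27.87
ee_pos: [0.5622, -0.1797, 0.1804]
tool_rot: [-180.0, 0.0, -177.5]
ft_force: [-0.3, 0.2, -2.0]
width: 0.102
grasp_force: 107.5
```

drive_tool([
  [[0, 0, 0, 0.06, 0], [0, 0, 0, 0.06, 0], [0, 0, 0, 0.06, 0], [0, 0, 0, 0.06, 0], [0, 0, 0, 0.06, 0], [0, 0, 0, 0.06, 0], [0, 0, 0, 0, 0], [0, 0, 0, 0, 0], [0, 0, 0, 0, 0], [0, 0, 0, 0, 0]],
])

```text
t: 28.7
ee_pos: [0.5622, -0.1796, 0.1713]
tool_rot: [-180.0, 0.0, -177.5]
ft_force: [0.1, -0.6, -1.8]
width: 0.098
grasp_force: 107.5
```

drive_tool([
  [[0, 0, 0, 0.12, 0], [0, 0, 0, 0.12, 0], [0, 0, 0, 0.12, 0], [0, 0, 0, 0.12, 0], [0, 0, 0, 0.12, 0], [0, 0, 0, 0.12, 0], [0, 0, 0, 0, 0], [0, 0, 0, 0, 0], [0, 0, 0, 0, 0], [0, 0, 0, 0, 0]],
])

```text
t: 29.53
ee_pos: [0.5616, -0.1795, 0.1526]
tool_rot: [180.0, -0.1, -177.5]
ft_force: [-3.7, -0.4, -2.7]
width: 0.103
grasp_force: 107.3
```

drive_tool([
  [[0, 0, 0, 0.1, 0], [0, 0, 0, 0.1, 0], [0, 0, 0, 0.1, 0], [0, 0, 0, 0.1, 0], [0, 0, 0, 0, 0], [0, 0, 0, 0, 0], [0, 0, 0, 0, 0], [0, 0, 0, 0, 0], [0, 0, 0, 0, 0], [0, 0, 0, 0, 0]],
])

```text
t: 30.37
ee_pos: [0.5623, -0.1797, 0.1443]
tool_rot: [-180.0, 0.0, -177.5]
ft_force: [-6.1, 0.9, 6.4]
width: 0.099
grasp_force: 108.8
```

drive_tool([
  [[0, 0, 0, 0.1, 0], [0, 0, 0, 0.1, 0], [0, 0, 0, 0.1, 0], [0, 0, 0, 0, 0], [0, 0, 0, 0, 0], [0, 0, 0, 0, 0], [0, 0, 0, 0, 0], [0, 0, 0, 0, 0], [0, 0, 0, 0, 0], [0, 0, 0, 0, 0]],
])

```text
t: 31.2
ee_pos: [0.5632, -0.1798, 0.1444]
tool_rot: [180.0, -0.1, -177.5]
ft_force: [-24.1, 8.1, 42.7]
width: 0.098
grasp_force: 114.5
```

drive_tool([
  [[0, 0, 0, -0.15, 0], [0, 0, 0, -0.1, 0], [0, 0, 0, 0, 0], [20, 0, 0, 0, 0], [40, 0, 0, 0, 0], [50, 0, 0, 0, 0], [50, 0, 0, 0, 0], [50, 0, 0, -0.4, 0], [50, 0, 0, -0.8, 0], [50, 0, 0, -0.9, 0]],
])

```text
t: 32.03
ee_pos: [0.5615, -0.1793, 0.1939]
tool_rot: [179.9, -0.1, -177.5]
ft_force: [0.6, 0.2, 0.1]
width: 0.503
grasp_force: 0.0
```

drive_tool([
  [[50, 0, 0, -1, 0], [50, 0, 0.6, -1, 0], [50, 0.2, 1, -0.6, 0], [50, 0.4, 1, 0, 0], [50, 0.6, 1, 0, 0], [50, 0.6, 1, 0, 0], [50, 0.6, 1, 0, 0], [50, 0.4, 1, 0, 0], [50, 0.2, 0.6, 0, 0], [50, 0, 0.3, 0, 0]],
])

```text
t: 32.87
ee_pos: [0.4783, 0.0061, 0.2601]
tool_rot: [180.0, 0.1, -177.4]
ft_force: [0.6, 0.4, -0.9]
width: 0.499
grasp_force: 0.0
```

drive_tool([
  [[50, 0, 1, 0, 0], [50, 0, 1, 0, 0], [50, 0, 1, 0, 0], [50, 0, 1, 0, 0], [50, 0, 1, 0, 0], [50, 0, 1, 0, 0], [50, 0, 1, 0, 0], [50, 0, 0.5, 0, 0], [50, 0, 0, 0, 0], [50, 0, 0, 0, 0]],
])

```text
t: 33.7
ee_pos: [0.4714, 0.1917, 0.2595]
tool_rot: [-180.0, 0.0, -177.5]
ft_force: [-0.6, -1.0, 0.9]
width: 0.495
grasp_force: 0.0
```

Run:
```python
from h import *
for n in("top","scene"):
    a=snapshot(n);cv2.imwrite(f"pics/{n}8.png",a[:,:,::-1]);a0=cv2.imread(f"pics/{n}0.png")[:,:,::-1]
    sl=(slice(175,235),slice(240,350)) if n=="top" else (slice(175,262),slice(148,265))
    A,B=[cv2.GaussianBlur(i[sl].astype(np.float32).mean(2),(0,0),1) for i in(a,a0)]
    d=np.abs(A-B);print(n,"max diff",d.max(),np.unravel_index(d.argmax(),d.shape),"n>8",(d>8).sum())
    if n=="top":
        subs={"open":(slice(8,55),slice(8,36)),"mid":(slice(8,55),slice(40,68)),"right":(slice(8,52),slice(72,102))}
    else: subs={"all":(slice(None),slice(None))}
    for k,s in subs.items(): print(k,cv2.phaseCorrelate(B[s].copy(),A[s].copy(),cv2.createHanningWindow(A[s].shape[::-1],cv2.CV_32F)),(d[s]>8).sum())
    ys,xs=np.where(d>8);print(list(zip(ys+sl[0].start,xs+sl[1].start))[:40])
o=manip.get_obs();print(o["t"],o["ee_pos"])
# wheel set: dark/brass pixels in the tray
a=cv2.imread("pics/top8.png").astype(int);t=a[155:232,133:202].mean(2)
ys,xs=np.where(t<40);print("dark",len(ys),xs.mean()+133,ys.mean()+155)
```

```text
top max diff 18.603065 (np.int64(28), np.int64(20)) n>8 244
open ((-1.0990875043608135, 0.0061029231864750955), 0.8216369897127151) 88
mid ((0.9915900650728791, -0.37590457744101613), 0.9201946351263258) 117
right ((0.15248171697408175, 0.4439426864291143), 0.9915905839425546) 0
[(np.int64(183), np.int64(262)), (np.int64(183), np.int64(263)), (np.int64(184), np.int64(262)), (np.int64(184), np.int64(263)), (np.int64(184), np.int64(264)), (np.int64(184), np.int64(303)), (np.int64(185), np.int64(287)), (np.int64(185), np.int64(288)), (np.int64(185), np.int64(289)), (np.int64(185), np.int64(290)), (np.int64(185), np.int64(291)), (np.int64(186), np.int64(287)), (np.int64(186), np.int64(288)), (np.int64(186), np.int64(289)), (np.int64(186), np.int64(290)), (np.int64(186), np.int64(291)), (np.int64(187), np.int64(287)), (np.int64(187), np.int64(288)), (np.int64(187), np.int64(289)), (np.int64(187), np.int64(290)), (np.int64(188), np.int64(262)), (np.int64(188), np.int64(263)), (np.int64(188), np.int64(264)), (np.int64(188), np.int64(287)), (np.int64(188), np.int64(288)), (np.int64(188), np.
[... 1263 characters left out ...]
38)), (np.int64(182), np.int64(231)), (np.int64(182), np.int64(232)), (np.int64(182), np.int64(233)), (np.int64(182), np.int64(234)), (np.int64(182), np.int64(235)), (np.int64(182), np.int64(236)), (np.int64(182), np.int64(237)), (np.int64(182), np.int64(238)), (np.int64(182), np.int64(239)), (np.int64(183), np.int64(232)), (np.int64(183), np.int64(233)), (np.int64(183), np.int64(234)), (np.int64(183), np.int64(235)), (np.int64(183), np.int64(236)), (np.int64(183), np.int64(237)), (np.int64(183), np.int64(238)), (np.int64(183), np.int64(239)), (np.int64(183), np.int64(240)), (np.int64(184), np.int64(229))]
33.8 [0.47133828 0.1909026  0.25941129]
dark 351 149.76068376068378 223.51851851851853
```

drive_tool([
  [[60, 0.5, 0.9, -0.1, 0], [60, 0.5, 0.9, -0.1, 0], [60, 0.5, 0.9, -0.1, 0], [60, 0.5, 0.9, -0.1, 0], [60, 0.5, 0.9, -0.1, 0], [60, 0.5, 0.9, -0.1, 0], [60, 0.5, 0.9, -0.1, 0], [60, 0.5, 0.9, -0.1, 0], [60, 0.5, 0.9, -0.1, 0], [60, 0.5, 0.9, -0.1, 0]],
])

```text
t: 34.63
ee_pos: [0.3366, 0.4111, 0.2847]
tool_rot: [-180.0, 0.0, -177.6]
ft_force: [0.6, 0.2, -0.0]
width: 0.598
grasp_force: 0.0
```

drive_tool([
  [[60, 0.5, 0.9, -0.1, 0.5], [60, 0.5, 0.9, -0.1, 0.5], [60, 0.5, 0.9, -0.1, 0.5], [60, 0.5, 0.9, -0.1, 0.5], [60, 0.5, 0.9, -0.1, 0.5], [60, 0.5, 0.9, -0.1, 0.5], [60, 0.4, 0.6, -0.1, 0.5], [60, 0.2, 0.3, 0, 0], [60, 0, 0, 0, 0], [60, 0, 0, 0, 0]],
])

```text
t: 35.47
ee_pos: [0.2576, 0.5732, 0.3015]
tool_rot: [-179.9, 0.0, 168.5]
ft_force: [-0.7, 0.1, -0.3]
width: 0.6
grasp_force: 0.0
```

Run:
```python
from h import *
print(manip.get_obs()["ee_pos"])
for n in("top","scene"):
    a=snapshot(n);cv2.imwrite(f"pics/{n}9.png",a[:,:,::-1]);a0=cv2.imread(f"pics/{n}0.png")[:,:,::-1]
    G,H=[cv2.GaussianBlur(i.astype(np.float32).mean(2),(0,0),1) for i in(a,a0)]
    R={"open":(slice(183,230),slice(248,276)),"mid":(slice(183,230),slice(280,308)),"right":(slice(183,227),slice(312,342)),"tray":(slice(150,235),slice(130,204)),"car":(slice(98,152),slice(214,246)),"cup":(slice(105,145),slice(290,330)),"driver":(slice(215,240),slice(350,424)),"tq":(slice(250,292),slice(240,292))} if n=="top" else {"open":(slice(175,225),slice(215,262)),"mid":(slice(185,238),slice(183,232)),"right":(slice(200,255),slice(152,205))}
    for k,s in R.items():
        d=G[s]-H[s];print(n,k,"max",np.abs(d).max().round(1),"n>8",(np.abs(d)>8).sum())
    s=R["mid"];d=(G-H);ys,xs=np.where(np.abs(d[s])>8)
    if len(ys):print("mid bbox",ys.min()+s[0].start,ys.max()+s[0].start,xs.min()+s[1].start,xs.max()+s[1].start)
    if n=="top":
        for r in(190,194,198):print(r,G[r,284:304].round().astype(int).tolist(),H[r,284:304].round().astype(int).tolist())
        for c in(285,296,302):print(c,G[180:214:2,c].round().astype(int).tolist(),H[180:214:2,c].round().astype(int).tolist())
```

```text
[0.25764972 0.57322576 0.30150826]
top open max 20.8 n>8 139
top mid max 12.4 n>8 24
top right max 2.2 n>8 0
top tray max 94.4 n>8 318
top car max 1.4 n>8 0
top cup max 0.9 n>8 0
top driver max 1.0 n>8 0
top tq max 1.2 n>8 0
mid bbox 189 205 289 297
190 [69, 69, 69, 67, 63, 55, 47, 41, 39, 43, 52, 62, 68, 70, 71, 70, 70, 70, 69, 69] [68, 68, 67, 62, 55, 47, 41, 38, 38, 44, 54, 62, 66, 66, 66, 67, 68, 69, 69, 69]
194 [68, 69, 69, 67, 63, 55, 47, 41, 39, 42, 50, 60, 66, 70, 70, 69, 69, 69, 70, 70] [69, 68, 67, 63, 56, 48, 42, 38, 37, 42, 51, 60, 64, 65, 65, 67, 68, 69, 69, 69]
198 [68, 69, 69, 67, 63, 56, 47, 41, 38, 38, 44, 54, 62, 66, 66, 66, 67, 69, 69, 70] [69, 69, 68, 65, 59, 51, 44, 39, 38, 42, 52, 62, 67, 68, 69, 69, 69, 70, 70, 70]
285 [86, 87, 85, 72, 68, 69, 69, 69, 69, 69, 69, 69, 69, 69, 68, 59, 49] [85, 87, 84, 70, 67, 68, 68, 68, 68, 69, 69, 69, 69, 69, 68, 58, 49]
296 [84, 78, 71, 67, 67, 68, 69, 66, 64, 62, 61, 55, 51, 64, 67, 57, 50] [84, 81, 76, 70, 67, 66, 64, 64, 65, 67, 68, 65, 59, 65, 67, 57, 49]
302 [85, 87, 80, 70, 69, 69, 69, 70, 70, 69, 70, 70, 70, 70, 66, 54, 48] [85, 87, 79, 69, 69, 69, 69, 69, 69, 70, 70, 70, 70, 70, 67, 54, 46]
scene open max 27.4 n>8 350
scene mid max 27.4 n>8 147
scene right max 8.4 n>8 2
mid bbox 185 225 203 231
```

Run:
```python
from h import *
I={k:cv2.GaussianBlur(cv2.imread(f"pics/{k}.png").astype(np.float32).mean(2),(0,0),.7) for k in("top0","t7","top8","top9","scene0","scene9")}
s=(slice(181,232),slice(246,278))
for k in("t7","top8","top9"): print(k,(np.abs(I[k][s]-I["top0"][s])>8).sum(), (np.abs(I[k][s]-I["top9"][s])>8).sum())
for r in(186,192,198,204,212,224):
    for k in("top0","t7","top9"): print(r,k,I[k][r,244:280].round().astype(int).tolist())
```

```text
t7 234 14
top8 153 0
top9 220 0
186 top0 [80, 81, 83, 83, 80, 78, 78, 77, 77, 76, 76, 76, 76, 75, 74, 73, 71, 70, 70, 72, 73, 73, 73, 72, 71, 68, 66, 65, 64, 65, 67, 68, 72, 78, 77, 71]
186 t7 [87, 88, 91, 91, 88, 86, 85, 85, 83, 83, 83, 83, 81, 79, 75, 73, 73, 74, 73, 74, 77, 79, 79, 79, 78, 75, 73, 73, 73, 73, 72, 71, 75, 84, 84, 72]
186 top9 [80, 81, 83, 83, 81, 79, 78, 77, 76, 76, 76, 76, 75, 73, 69, 67, 67, 67, 67, 68, 70, 72, 73, 73, 71, 69, 67, 67, 67, 67, 66, 64, 69, 77, 77, 70]
192 top0 [66, 70, 75, 71, 61, 55, 52, 53, 54, 54, 51, 47, 44, 43, 44, 48, 55, 61, 66, 67, 67, 66, 66, 66, 65, 62, 55, 47, 42, 40, 44, 51, 59, 66, 67, 61]
192 t7 [71, 71, 73, 69, 60, 51, 49, 51, 52, 49, 47, 47, 48, 50, 54, 61, 65, 64, 57, 54, 58, 63, 66, 68, 68, 65, 58, 50, 47, 49, 53, 55, 60, 73, 79, 67]
192 top9 [64, 65, 67, 63, 54, 46, 45, 47, 47, 45, 43, 43, 44, 45, 49, 56, 60, 59, 52, 49, 53, 58, 61, 62, 62, 59, 53, 45, 43, 45, 49, 50, 53, 62, 64, 56]
198 top0 [64, 66, 73, 71, 62, 54, 52, 54, 61, 66, 65, 59, 53, 50, 49, 50, 53, 59, 64, 65, 64, 64, 66, 67, 68, 67, 63, 55, 47, 42, 43, 49, 59, 67, 67
[... 991 characters left out ...]
7, 56, 54, 53, 53, 53, 54, 54, 54, 54, 54, 54, 52, 47, 42, 40, 45, 52, 55, 62, 74, 77]
212 top9 [72, 69, 71, 71, 64, 54, 47, 47, 50, 52, 52, 52, 52, 52, 51, 51, 50, 49, 48, 49, 49, 49, 50, 50, 49, 49, 47, 42, 38, 37, 41, 47, 50, 56, 67, 70]
224 top0 [74, 68, 69, 74, 73, 64, 56, 52, 51, 51, 51, 51, 51, 51, 51, 51, 51, 51, 51, 51, 51, 51, 51, 51, 51, 51, 51, 51, 50, 48, 45, 44, 48, 56, 67, 75]
224 t7 [80, 72, 68, 68, 68, 62, 55, 52, 53, 55, 55, 55, 55, 55, 55, 55, 55, 56, 56, 56, 55, 56, 56, 56, 56, 56, 56, 55, 53, 50, 48, 51, 55, 58, 68, 79]
224 top9 [74, 66, 62, 63, 62, 57, 51, 48, 48, 50, 50, 50, 51, 50, 51, 51, 51, 51, 51, 51, 51, 51, 51, 51, 51, 51, 51, 50, 49, 45, 44, 47, 50, 53, 63, 72]
```

Run:
```python
from h import *
for n,(r0,r1,c0,c1) in(("top",(178,236,238,350)),("scene",(172,262,146,266))):
    a,b=[cv2.resize(cv2.imread(f"pics/{n}{k}.png",0)[r0:r1,c0:c1],None,fx=4,fy=4,interpolation=2) for k in(0,9)]
    p=cv2.goodFeaturesToTrack(a,60,.02,14);q,s,e=cv2.calcOpticalFlowPyrLK(a,b,p,None,winSize=(25,25),maxLevel=1)
    for P,Q,S,E in sorted(zip(p[:,0],q[:,0],s[:,0],e[:,0]),key=lambda t:t[0][0]):
        f=(Q-P)/4
        if S and (abs(f).max()>.35): print(n,(P/4+[c0,r0]).round(1),f.round(2),round(float(E),1))
    print(n,"tracked",len(p))
# predicted pixel of open bin features, and their shift if rolled 2 deg (top to +y)
c=(.533,-.1818);Y=2.3
for nm,p in(("finback top",(.055,.085,.104)),("finfront top",(.002,.085,.104)),("rimR rear",(.055,.047,.054)),("rimL rear",(.055,.123,.054)),("rimR fr",(-.05,.047,.054)),("rimL fr",(-.05,.123,.054))):
    for n in("top","scene"): print(nm,n,proj(n,inframe(c,Y,p)).round(1))
```

```text
top [246.2 191. ] [-0.16  0.79] 4.0
top [247.  208.2] [ 0.48 17.54] 6.6
top [247.  203.8] [-0.49 -9.71] 5.3
top [249.8 194.5] [-0.67  0.42] 5.5
top [250.5 189.8] [-0.51  0.21] 3.8
top [252.8 199.2] [-0.92 -1.15] 4.6
top [253.8 194.5] [-0.97  0.54] 7.5
top [254.5 208. ] [-1.28 -0.  ] 4.0
top [259.2 188.8] [-0.96 -0.16] 2.1
top [259.2 185. ] [-1.27 -0.11] 1.6
top [262.  206.2] [-0.69  0.05] 4.4
top [266.  189.2] [-3.14  0.32] 6.6
top [269.2 191.8] [-0.36  0.3 ] 3.0
top [273.  189.8] [-0.4  -0.08] 3.0
top [274.8 209.8] [ 0.26 -0.35] 4.2
top [278. 201.] [ 1.39 26.3 ] 16.6
top [279.  216.8] [0.27 1.61] 3.8
top [280.2 207. ] [ 0.42 -0.88] 4.4
top [288.5 186.8] [1.05 0.07] 1.0
top [293.2 186.8] [ 0.47 -0.08] 2.6
top [293.8 204.2] [ 1.29 -0.46] 2.6
top [306.2 211.5] [ 0.5  -0.01] 1.4
top [309.  198.8] [-0.1   0.46] 1.5
top [310.5 217. ] [ 0.15 -3.09] 2.3
top [312.2 191.5] [-0.08 -0.82] 0.7
top tracked 60
scene [183.8 206.5] [-0.55  0.06] 2.9
scene [191. 186.] [-0.49  0.12] 2.2
scene [195.2 252.2] [-1.99  1.22] 2.8
scene [195.5 246.5] [ 0.56 -0.32] 4.0
scene [198.8 223. ] [2.08 2.29] 3.1
scene [200.2 242.8] [ 0.84 -0.51] 3.3
scene [203.8 241.2] [ 0.83 -0.52] 3.9
scene [209.5 191.5] [ 0.4 -0.6] 6.9
scene [219.8 230.8] [ 0.39 -0.23] 3.8
scene [229.  181.2] [ 0.9  -0.52] 3.8
scene [237.5 223. ] [-0.85  0.62] 3.2
scene [245.8 201.8] [ 1.28 -0.44] 6.6
scene [255.  202.2] [ 0.37 -0.21] 3.3
scene tracked 60
finback top top [262.1 184.3]
finback top scene [242.5 191.4]
finfront top top [262.9 204.9]
finfront top scene [229.5 180.8]
rimR rear top [276.3 185.9]
rimR rear scene [231.6 212.1]
rimL rear top [247.9 187. ]
rimL rear scene [253.9 198.4]
rimR fr top [278.  225.2]
rimR fr scene [207.7 190.8]
rimL fr top [249.4 226.3]
rimL fr scene [229.5 178.6]
```

Fin-top tracking suggests the middle bin, and the neighbouring open bin (probably brushed by my carried bin), lean a little in their slots. I'll seat each with a gentle press on its fin, using closed fingertips.

drive_tool([
  [[0, -0.4, -1, 0, -0.7], [0, -0.4, -1, 0, -0.7], [0, -0.4, -1, 0, -0.7], [0, -0.4, -1, 0, -0.7], [0, -0.4, -1, 0, -0.7], [0, -0.4, -1, 0, 0], [0, -0.4, -1, 0, 0], [0, -0.4, -1, 0, 0], [0, -0.4, -1, 0, 0], [0, -0.4, -1, 0, 0]],
], force=30)

```text
t: 36.4
ee_pos: [0.3493, 0.3197, 0.3018]
tool_rot: [-180.0, 0.0, -177.6]
ft_force: [-0.1, 0.3, -0.3]
width: 0.004
grasp_force: 0.0
```

drive_tool([
  [[0, -0.4, -1, 0, 0], [0, -0.4, -1, 0, 0], [0, -0.4, -1, 0, 0], [0, -0.4, -1, 0, 0], [0, -0.4, -1, 0, 0], [0, -0.4, -1, 0, 0], [0, -0.4, -1, 0, 0], [0, -0.4, -1, 0, 0], [0, -0.4, -1, 0, 0], [0, -0.4, -1, 0, 0]],
])

```text
t: 37.23
ee_pos: [0.4594, 0.0743, 0.3019]
tool_rot: [-180.0, 0.0, -177.6]
ft_force: [0.4, -0.0, 0.4]
width: 0.001
grasp_force: 0.0
```

drive_tool([
  [[0, -0.4, -1, 0.1, 0], [0, -0.4, -1, 0.1, 0], [0, -0.4, -1, 0.1, 0], [0, -0.4, -1, 0.1, 0], [0, -0.4, -1, 0.1, 0], [0, -0.4, -1, 0.1, 0], [0, -0.4, -0.5, 0.1, 0], [0, -0.2, -0.2, 0, 0], [0, 0, 0, 0, 0], [0, 0, 0, 0, 0]],
])

```text
t: 38.07
ee_pos: [0.5412, -0.0877, 0.2844]
tool_rot: [180.0, -0.0, -177.6]
ft_force: [-0.1, -0.7, -0.3]
width: -0.002
grasp_force: 0.0
```

drive_tool([
  [[0, -0.34, -0.16, 0, 0], [0, -0.34, -0.15, 0, 0], [0, 0, 0, 0.7, 0], [0, 0, 0, 0.8, 0], [0, 0, 0, 0.8, 0], [0, 0, 0, 0.8, 0], [0, 0, 0, 0.6, 0], [0, 0, 0, 0.3, 0], [0, 0, 0, 0, 0], [0, 0, 0, 0, 0]],
])

```text
t: 38.9
ee_pos: [0.5594, -0.0943, 0.1847]
tool_rot: [-180.0, 0.0, -177.5]
ft_force: [0.9, -0.9, 0.6]
width: -0.006
grasp_force: 0.0
```

drive_tool([
  [[0, 0, 0, 0.06, 0], [0, 0, 0, 0.06, 0], [0, 0, 0, 0.06, 0], [0, 0, 0, 0.06, 0], [0, 0, 0, 0, 0], [0, 0, 0, 0, 0], [0, 0, 0, 0, 0], [0, 0, 0, 0, 0], [0, 0, 0, 0, 0], [0, 0, 0, 0, 0]],
])

```text
t: 39.73
ee_pos: [0.559, -0.0946, 0.1785]
tool_rot: [-180.0, 0.0, -177.5]
ft_force: [-0.2, -0.3, -0.3]
width: -0.006
grasp_force: 0.0
```

drive_tool([
  [[0, 0, 0, 0.04, 0], [0, 0, 0, 0.04, 0], [0, 0, 0, 0.04, 0], [0, 0, 0, 0.04, 0], [0, 0, 0, 0.04, 0], [0, 0, 0, 0, 0], [0, 0, 0, 0, 0], [0, 0, 0, 0, 0], [0, 0, 0, 0, 0], [0, 0, 0, 0, 0]],
])

```text
t: 40.57
ee_pos: [0.5606, -0.0965, 0.1774]
tool_rot: [-179.7, 0.2, -177.5]
ft_force: [-3.8, -5.5, 14.2]
width: -0.003
grasp_force: 6.7
```

drive_tool([
  [[0, 0, 0, -0.4, 0], [0, 0, 0, -0.6, 0], [0, 0, -0.8, 0, 0], [0, 0, -0.9, 0, 0], [0, 0, -0.9, 0, 0], [0, 0, -0.8, 0, 0], [0, 0, 0, 0.3, 0], [0, 0, 0, 0.3, 0], [0, 0, 0, 0.1, 0], [0, 0, 0, 0, 0]],
])

```text
t: 41.4
ee_pos: [0.5617, -0.1782, 0.1789]
tool_rot: [179.9, -0.2, -177.5]
ft_force: [-0.2, -0.4, -1.0]
width: 0.002
grasp_force: 0.0
```

drive_tool([
  [[0, 0, 0, 0.06, 0], [0, 0, 0, 0.06, 0], [0, 0, 0, 0.06, 0], [0, 0, 0, 0.06, 0], [0, 0, 0, 0, 0], [0, 0, 0, 0, 0], [0, 0, 0, 0, 0], [0, 0, 0, 0, 0], [0, 0, 0, 0, 0], [0, 0, 0, 0, 0]],
])

```text
t: 42.23
ee_pos: [0.563, -0.179, 0.1768]
tool_rot: [180.0, 0.0, -177.5]
ft_force: [-2.7, 2.5, 7.4]
width: 0.002
grasp_force: 3.6
```

drive_tool([
  [[0, 0, 0, 0.05, 0], [0, 0, 0, 0.05, 0], [0, 0, 0, 0.02, 0], [0, 0, 0, 0, 0], [0, 0, 0, 0, 0], [0, 0, 0, 0, 0], [0, 0, 0, -0.3, 0], [0, 0, 0, -0.8, 0], [0, 0, 0, -1, 0], [0, 0, 0, -1, 0]],
])

```text
t: 43.07
ee_pos: [0.5623, -0.1791, 0.2497]
tool_rot: [180.0, -0.1, -177.5]
ft_force: [0.0, -0.0, 0.5]
width: 0.003
grasp_force: 0.0
```

drive_tool([
  [[0, 0.4, 1, -0.3, 0], [0, 0.4, 1, -0.3, 0], [0, 0.4, 1, 0, 0], [0, 0.4, 1, 0, 0], [0, 0.4, 1, 0, 0], [0, 0.4, 1, 0, 0], [0, 0.4, 1, 0, 0], [0, 0.4, 1, 0, 0], [0, 0.4, 1, 0, 0], [0, 0.4, 1, 0, 0]],
])

```text
t: 43.9
ee_pos: [0.4513, 0.0672, 0.2646]
tool_rot: [180.0, 0.0, -177.5]
ft_force: [1.2, 0.3, 0.3]
width: 0.001
grasp_force: 0.0
```

drive_tool([
  [[60, 0.4, 1, 0, 0], [60, 0.4, 1, 0, 0], [60, 0.4, 1, 0, 0], [60, 0.4, 1, 0, 0], [60, 0.4, 1, 0, 0], [60, 0.4, 1, 0, 0], [60, 0.4, 1, 0, 0], [60, 0.4, 1, 0, 0], [60, 0.4, 1, 0, 0], [60, 0.4, 1, 0, 0]],
])

```text
t: 44.73
ee_pos: [0.3405, 0.3127, 0.2647]
tool_rot: [180.0, 0.0, -177.5]
ft_force: [1.0, -0.1, -0.6]
width: 0.6
grasp_force: 0.0
```

drive_tool([
  [[60, 0.4, 1, 0, 0.5], [60, 0.4, 1, 0, 0.5], [60, 0.4, 1, 0, 0.5], [60, 0.4, 1, 0, 0.5], [60, 0.4, 1, 0, 0.5], [60, 0.4, 1, 0, 0.5], [60, 0.4, 1, 0, 0.5], [60, 0.2, 0.5, 0, 0], [60, 0, 0, 0, 0], [60, 0, 0, 0, 0]],
])

```text
t: 45.57
ee_pos: [0.2799, 0.5032, 0.2642]
tool_rot: [-179.9, 0.0, 168.6]
ft_force: [0.4, -0.5, -0.3]
width: 0.596
grasp_force: 0.0
```

Run:
```python
from h import *
print(manip.get_obs()["ee_pos"])
for n in("top","scene"): cv2.imwrite(f"pics/{n}10.png",snapshot(n)[:,:,::-1])
n,(r0,r1,c0,c1)="top",(178,236,238,350)
a,b=[cv2.resize(cv2.imread(f"pics/{n}{k}.png",0)[r0:r1,c0:c1],None,fx=4,fy=4,interpolation=2) for k in(0,10)]
p=cv2.goodFeaturesToTrack(a,60,.02,14);q,s,e=cv2.calcOpticalFlowPyrLK(a,b,p,None,winSize=(25,25),maxLevel=1)
for P,Q,S,E in sorted(zip(p[:,0],q[:,0],s[:,0],e[:,0]),key=lambda t:t[0][0]):
    f=(Q-P)/4
    if S and .35<abs(f).max()<4: print((P/4+[c0,r0]).round(1),f.round(2),round(float(E),1))
for n,s in(("top",(slice(183,230),slice(280,308))),("top",(slice(183,230),slice(248,276))),("scene",(slice(175,225),slice(215,262))),("scene",(slice(185,238),slice(183,232)))):
    A,B=[cv2.GaussianBlur(cv2.imread(f"pics/{n}{k}.png").astype(np.float32).mean(2)[s],(0,0),1) for k in(0,10)];print(n,(abs(A-B)>8).sum())
t=cv2.imread("pics/top10.png").mean(2)[160:228,140:195]
ys,xs=np.where(t<40);print("wheel dark px",len(ys),xs.mean()+140,ys.mean()+160)
```

```text
[0.27986967 0.50320634 0.26416477]
[246.2 191. ] [-0.03  0.82] 3.4
[247.  208.2] [-0.11  3.35] 4.8
[247.  203.8] [0.17 0.77] 1.5
[249.8 194.5] [-0.58  0.21] 4.6
[252.8 199.2] [-0.44 -0.27] 2.9
[253.8 194.5] [-0.46  0.14] 3.3
[254.5 208. ] [-1.13 -1.  ] 2.6
[258.2 209.5] [ 0.35 -0.73] 2.5
[262.  206.2] [-0.2  -0.54] 3.9
[266.  189.2] [-1.69  0.09] 2.7
[269.2 191.8] [-0.5 -0. ] 1.9
[279.  216.8] [-0.05 -2.96] 2.9
[282.5 210.2] [ 0.11 -0.52] 3.0
[288.5 186.8] [1.04 0.25] 1.8
[293.2 186.8] [ 0.55 -0.26] 3.9
[293.8 204.2] [ 1.12 -0.49] 2.1
[306.2 211.5] [ 0.53 -0.29] 1.0
[309.  198.8] [-0.05  0.77] 1.4
[312.2 191.5] [-0.08 -0.98] 0.8
[325.2 192.8] [0.   0.56] 0.7
top 24
top 10
scene 178
scene 87
wheel dark px 95 170.83157894736843 220.61052631578946
```

```bash
python3 -c "
from rig import workorder
print(workorder.close_job())"
```

```text
the job is handed in; nothing more can be done
None
```

The job is handed in at about 46 s: the wheel set from the middle bin lies in the tray, the middle bin is pressed home in its slot the same way round, and the right-hand covered bin was not touched; the open bin, probably brushed in passing, shifted slightly, so I pressed it back down, and two things departed from a straight pour: I tilted the bin by pivoting it in the grip against the tray walls, then set it on the bench to level it for regripping.

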